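# Scan the code label of a docked reagent cassette

## Robot

A 6-joint arm with a two-finger parallel gripper is mounted at the origin on a cart in front of the work surface, level with it; the furniture and walls round the work are solid. World frame = base frame: x ahead of the robot, y to its left, z up, the work surface at z = 0. Lengths are in m, angles in rad, forces in N, time in s.
With the tool pointing down it reaches from about 0.3 to 0.775 m from the base axis. Payload 14.6 kg.
Tool frame: the origin (TCP) lies at the very end of the fingers, on their centre line; the grasp point (between the pads) lies 19 mm behind it (ctrl.grasp_offset is the distance from the TCP to the grasp point, in m); z points along the fingers, y is the line along which they close (so a half turn about z gives the same grasp; the last joint's range is limited). The gripper opens to 94 mm and grips with 3 to 60 N. Pads are 16 mm wide; open, the fingers measure 119 mm over their backs; the gripper's body (75 mm by 177 mm) begins 78 mm behind the grasp point.
Start: joints at [-1.357, 0.3, 1.521, -0, 1.321, -0.067], TCP at [0.152, -0.528, 0.205] pointing down, gripper open.
Joint ranges: [-3.03, 3.03], [-0.79, 2.21], [0.23, 2.52], [-1.04, 4.18], [0, 3.07], [-2.55, 2.55]. Speed limits (rad/s): [2.22, 2.22, 2.57, 3.14, 3.14, 3.14].

## Interface

Orientations are given as [roll, pitch, yaw] about the fixed x, y, z axes, in that order (R = Rz(yaw) Ry(pitch) Rx(roll)).
In Python, from station import ctrl gives the robot as it stands.
- The arm moves only by the tool step_arm, never from a script. Its argument "plan" is a list that holds one entry, the list of rows, each a list of 6 numbers: the shift along the tool's x, y, z in units of 30 mm (1.0 is 30 mm), then the turn, a rotation vector about the tool's x, y, z in units of 6 degrees (1.0 is 6 degrees). In form: [[[dx, dy, dz, wx, wy, wz], ...]]. A call has 1 to 8 rows; each row is the pose to reach, as a shift and turn from the pose commanded when the call began, along the tool's axes at that moment; what a row does not reach only later rows make up. A row lasts 1/12 s, in which the tool goes at most 41.7 mm and 7.16 degrees, less where a joint would pass 70% of its speed; a pose out of reach is approached as far as the arm can. A call with a gripper value outside its range is refused whole. "grip" is the opening, from 0 (shut) to 1 (fully open), set as the call begins (left out, the last holds). The fingers move at their own pace and stop on an object; "squeeze" is the grip in N (left out, the last holds). Time passes only in rows, so rows that repeat a pose let the fingers close. It gives the time, the measured TCP pose, the force, the opening and the grip force at its end, in the units of the state.
- ctrl.get_obs(): the state, without advancing time (a new reading comes with each control period).
- ctrl.camera(name): name is "scene" or "top" or "wrist"; returns the picture (384x512x3 uint8, red, green, blue); there is no depth.
- ctrl.camera_model(name): a dict with "intrinsics" (3x3 intrinsics, pixels), "R" (3x3) and "t" (3): a world point X has camera coordinates R X + t; the wrist camera has in their place "tool_from_camera" (4x4, takes a point from camera to tool coordinates, whose origin is the TCP and whose axes are the flange's). Camera axes: x right, y down, z forward; pixel columns grow to the right and rows downward; lengths in m; the calibration is good to about 2 mm. The wrist camera is an equidistant fisheye: a pixel r from the principal point sees the ray r / f radians off the axis. A picture is of the moment at which its call begins: read the wrist's pose just before it. camera_model takes no time and is no camera call.
- ctrl.hand_in(): hands the job in; it is judged then, once.
Trained networks look in the newest picture that a camera, given by its name, has taken for a name from the list of things; names that differ only in an ending like _2 or _b are one class to them, and where a whole thing is asked for, a point or a joint stands for the part that bears it (a point fixed in the world has none). Each returns a list of dicts, best first, with "confidence" (0 to 1); they miss things now and then, are a little off and sometimes report something else, mostly with a low value. They report only what shows in the picture. A call takes as long as a camera call. They do not tell look-alikes from the thing itself.
- ctrl.masks_of(query, camera): "pixels" (384x512 bool, what is visible of it) and "at" ([column, row] in pixels, amid what is visible of it).
- ctrl.place_of(query, camera): "at" ([column, row] in pixels: a listed point, or the origin of a listed thing).
The state is a dict: "time_s": time; "qpos": joint angles; "joint_vel": joint speeds; "tau": joint torques, N m; "ee_pos": TCP position; "eef_rot": TCP orientation; "force": force on the tool from outside, world axes, zero at the start; "moment": the same for the moment, N m; "grip_width": finger opening in m; "grip_force": force on a finger pad.
Only numpy, scipy, OpenCV 4.12 (cv2) and the standard library are available. Lean on these libraries where they do the work, as an engineer would, in place of code of your own. Each camera call takes 0.05 s, during which the arm holds its last target. There are 200 camera calls.

## Task

Check in the reagent cassette: push the sliding cover on the front of its dock fully aside by its tab, then pick up the hand scanner and hold it still and level for a good second with its window square to the uncovered bar-code label, centred on it and about 9 cm away, without the scanner touching the dock. Then gently stand the scanner back on the middle of its round charging pad and let go, with the cover left open; leave the loose vial, marker and micro tube alone.

Things in the scene. Friction and masses are not known exactly. Their poses are not given: they have to be found in the camera images.
- dock: white cassette dock, fixed, left or right of the pad: 105 mm deep (x), 150 wide (y), 165 high, cassette grip on top to 186. Origin: centre of its underside; x to its back, y to the left as seen from its front, z up. Its front face leans back 30 degrees from vertical, from x -55, z 35 mm up to x 20, z 165; aluminium rails 9 mm proud guide the cover along y.
- label (a point): centre of the bar-code label (white, 44 x 30 mm, black bars) on the dock's leaning face, at (-13, -34, 109) mm in the dock's frame; hidden by the cover at first. x axis: square into the face (30 degrees below level), y: the dock's y, z: up the face. A squarely aimed scanner looks along +x.
- cover (a joint): travel in m of the grey cover (56 mm wide, 44 high, front 8 mm off the face) along the dock's +y: 0 = hides the label, 0.066 = end stop, label wholly free. Starts at 0 to 0.012; slides with about 2 N, stays where left.
- cover_tab (a point): point on the cover's tab, a grey fin 8 mm thick (dock's y), 32 mm high, standing square out of the cover's middle to 46 mm from the face. The point: mid-thickness, mid-height, 34 mm out from the face, straight out from the label's centre when the cover joint is 0. Axes as point label. Push its -y side with closed fingers.
- scanner: loose white hand scanner, about 0.25 kg, standing on the pad on its round grey foot (68 mm across). Origin: centre of the foot's underside; z up, x forward. A 26 mm neck carries the head: box 74 mm long, 44 wide (y), 38 high, centred at (8, 0, 125) mm, pitched to look 30 degrees down forward; its rear top edge is at z 160.
- scanner_grip (a point): where to grip the head from above, across its 44 mm width, fingers closing along the scanner's y: at (4, 0, 128) mm in the scanner's frame. Axes as the scanner's.
- window (a point): middle of the black scan window on the front of the head, at (41, 0, 106) mm in the scanner's frame.
- focus (a point): the point 90 mm straight ahead of the window, at (119, 0, 61) mm in the scanner's frame. x axis: line of sight (30 degrees below the scanner's x), y: the scanner's y. Best aim: this point on the label's centre with both x axes along each other; the scanner is then upright with the dock's yaw, its foot 48 mm over the worktop.
- pad: round grey charging pad fixed to the worktop, 116 mm across, 8 mm thick, flat on top; origin: centre of its underside. Place for the scanner's foot.
- vial_2: loose small vial with an orange-topped white cap, standing, 16 mm across and 38 mm high, between dock and pad near the front edge; origin under its centre. Leave alone.
- marker_green: loose green marker pen lying between dock and pad, 130 mm long, 16 mm thick; origin under its centre. Leave alone.
- micro_tube_0: loose micro tube lying near the front edge on the right, 42 mm long, 12 mm thick; origin under its centre. Leave alone.
Things that resemble listed ones, but are neither listed nor needed, are in the scene too. Leave any pink or red look-alike of the scanner alone.

How it is judged:
By the outcome, as a careful person would: the job done as asked, in the order asked, and still so for the second after the job is handed in, with the robot touching nothing.
It also fails if it takes over 72 s, if anything falls off the work surface, if the arm or the gripper's body presses on something with over 40 N, if the wrist force passes 120 N, or if a joint passes its speed limit or range.

## Working session

There is one attempt and no reset: what is moved stays moved. The work goes in short steps, Python scripts to look and compute and a tool call to move; the robot and the scene stay as the last step left them, time stands still between calls to the robot, and variables do not carry over. Pictures are saved under pics/ and viewed, at most 10 in all, crops included, and the job is handed in when it is done.

Besides the shell and the picture viewer there is one more tool, called after "Request:" as a command line: name --argument value ..., lists and objects as JSON in quotes. step_arm: Moves the arm, as the interface text tells. Its arguments: {"type":"object","properties":{"plan":{"type":"array","items":{"type":"array","items":{"type":"array","items":{"type":"number"}}}},"grip":{"type":"number"},"squeeze":{"type":"number"}},"required":["plan"]}

```bash
mkdir -p pics; ls; python3 - <<'E'
from station import ctrl
import cv2,numpy as np
s=ctrl.camera("scene");t=ctrl.camera("top")
cv2.imwrite("pics/a.png",cv2.cvtColor(np.vstack([s,t])[:, :],cv2.COLOR_RGB2BGR)[:384]);cv2.imwrite("pics/b.png",cv2.cvtColor(t,cv2.COLOR_RGB2BGR))
for q in ["dock","label","cover_tab","scanner","scanner_grip","window","pad","vial_2","marker_green","micro_tube_0"]:
  for c in ["scene","top"]:
    print(q,c,[(np.round(d["at"],1).tolist(),round(d["confidence"],2)) for d in ctrl.place_of(q,c)][:4])
for c in ["scene","top"]:
  m=ctrl.camera_model(c);print(c,np.round(-m["R"].T@m["t"],3),np.round(m["R"][2],2),m["intrinsics"][0,0])
print(ctrl.get_obs()["time_s"])
E
```

```text
pics
dock scene [([212.5, 168.3], 0.84)]
dock top [([127.4, 198.0], 0.69)]
label scene [([208.7, 144.7], 0.82), ([277.7, 179.4], 0.16)]
label top [([131.0, 192.9], 0.83)]
cover_tab scene [([199.8, 142.7], 0.54), ([208.7, 146.5], 0.2)]
cover_tab top [([123.1, 205.7], 0.67)]
scanner scene [([252.6, 242.6], 0.96), ([210.1, 145.7], 0.72), ([303.1, 318.3], 0.68), ([270.1, 215.0], 0.63)]
scanner top [([259.7, 185.6], 0.88), ([392.8, 226.1], 0.65), ([292.9, 225.7], 0.58)]
scanner_grip scene [([269.6, 177.5], 0.92), ([247.2, 206.7], 0.74), ([312.8, 272.6], 0.6)]
scanner_grip top [([295.8, 222.5], 0.68), ([410.4, 224.8], 0.68), ([261.2, 174.8], 0.58)]
window scene [([320.7, 277.3], 0.98), ([261.5, 216.5], 0.83), ([277.3, 179.3], 0.78)]
window top [([253.0, 165.4], 0.88), ([304.8, 214.0], 0.8)]
pad scene [([268.4, 217.0], 0.73)]
pad top [([259.7, 185.9], 0.69)]
vial_2 scene [([195.5, 197.9], 0.46)]
vial_2 top [([189.3, 233.5], 0.46)]
marker_green scene [([271.2, 215.7], 0.74), ([237.0, 184.9], 0.58)]
marker_green top [([188.4, 186.9], 0.54)]
micro_tube_0 scene [([220.6, 230.6], 0.63)]
micro_tube_0 top [([269.6, 242.6], 0.54)]
scene [-0.008 -1.404  0.783] [ 0.4   0.79 -0.46] 456.8010073497858
top [ 0.423 -0.256  1.228] [ 0.14  0.01 -0.99] 354.95084695709016
1.1
```

View pics/a.png

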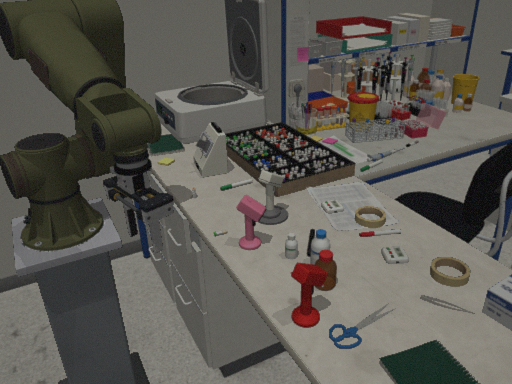

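View pics/b.png

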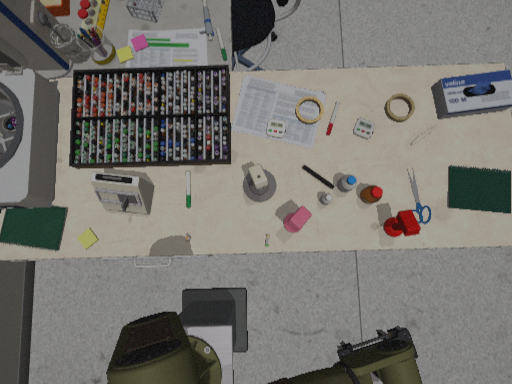

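The scene picture shows three scanner shapes. The white one on the grey pad is at (270,195), pink at (250,222) and red at (306,295). The top picture has the same three at (259,180), (295,218) and (400,225). I choose the white one on the pad. The dock is at (212,150) in scene and (122,192) in top. I'll triangulate and check a close crop.

```bash
cat > h.py <<'E'
from station import ctrl
import cv2,numpy as np
from scipy.spatial.transform import Rotation as Ro
from scipy.optimize import least_squares
def pose():
    o=ctrl.get_obs();return np.array(o["ee_pos"]),Ro.from_euler("xyz",o["eef_rot"]).as_matrix()
def ray(c,uv,pr=None):
    m=ctrl.camera_model(c);K=np.array(m["intrinsics"]);uv=np.array(uv,float)
    x=(uv[0]-K[0,2])/K[0,0];y=(uv[1]-K[1,2])/K[1,1]
    if c=="wrist":
        p,R=pr;T=np.array(m["tool_from_camera"]);r=np.hypot(x,y);d=np.array([x/r*np.sin(r),y/r*np.sin(r),np.cos(r)]) if r>0 else np.array([0,0,1.])
        return p+R@T[:3,3],R@T[:3,:3]@d
    R=np.array(m["R"]);d=R.T@np.array([x,y,1]);return -R.T@np.array(m["t"]),d/np.linalg.norm(d)
def proj(c,X,pr=None):
    m=ctrl.camera_model(c);K=np.array(m["intrinsics"]);X=np.atleast_2d(X)
    if c=="wrist":
        p,R=pr;T=np.array(m["tool_from_camera"]);Xc=((X-p)@R-T[:3,3])@T[:3,:3]
        rr=np.hypot(Xc[:,0],Xc[:,1]);th=np.arctan2(rr,Xc[:,2]);a=Xc[:,:2]/(rr[:,None]+1e-12)*th[:,None]
    else:
        Xc=X@np.array(m["R"]).T+m["t"];a=Xc[:,:2]/Xc[:,2:]
    return a*[K[0,0],K[1,1]]+K[:2,2]
def onz(r,z): o,d=r;return o+d*(z-o[2])/d[2]
def tri(rs):
    A=sum(np.eye(3)-np.outer(d,d) for o,d in rs);b=sum((np.eye(3)-np.outer(d,d))@o for o,d in rs)
    X=np.linalg.solve(A,b);return X,max(np.linalg.norm(np.cross(X-o,d)) for o,d in rs)
def rz(a): return Ro.from_euler("z",a).as_matrix()
def save(n,im): cv2.imwrite("pics/"+n,cv2.cvtColor(im,cv2.COLOR_RGB2BGR))
E
python3 - <<'E'
from h import *
P=dict(dock=([212.5,168.3],[127.4,198.0]),label=([208.7,144.7],[131,192.9]),tab=([199.8,142.7],[123.1,205.7]),scanner=([270.1,215],[259.7,185.6]),grip=([269.6,177.5],[261.2,174.8]),window=([277.5,179.3],[253,165.4]),pad=([268.4,217],[259.7,185.9]),vial=([195.5,197.9],[189.3,233.5]),marker=([237,184.9],[188.4,186.9]),tube=([220.6,230.6],[269.6,242.6]))
for k,(a,b) in P.items():
    X,e=tri([ray("scene",a),ray("top",b)]);print(k,X.round(3),round(e,4))
s=ctrl.camera("scene");t=ctrl.camera("top")
f=lambda im:cv2.resize(im,None,fx=4,fy=4,interpolation=3)
a=f(t[160:260,80:280])
b=f(s[115:215,150:300])
save("c.png",np.vstack([a[:, :],]) );save("d.png",b)
E
```

```text
dock [ 0.594  0.198 -0.01 ] 0.0069
label [0.581 0.145 0.117] 0.0068
tab [0.545 0.164 0.125] 0.0006
scanner [ 0.615 -0.267  0.004] 0.0009
grip [ 0.621 -0.269  0.143] 0.0072
window [ 0.66  -0.245  0.115] 0.0044
pad [ 0.612 -0.266 -0.003] 0.0038
vial [ 0.452 -0.017 -0.006] 0.0055
marker [ 0.616 -0.017  0.004] 0.0034
tube [ 0.421 -0.296  0.021] 0.0031
```

View pics/c.png

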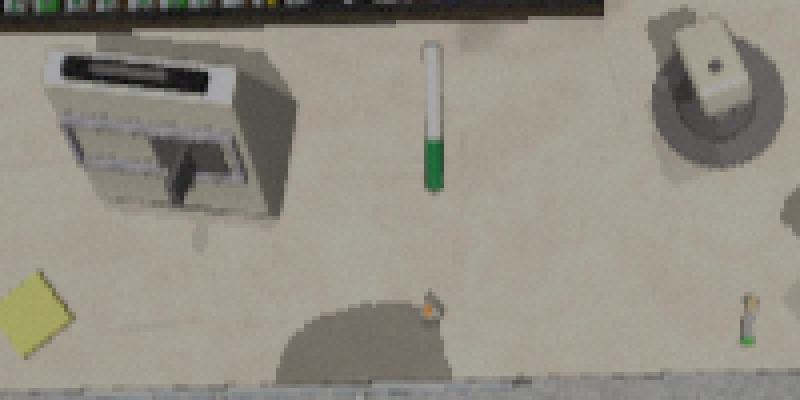

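View pics/d.png

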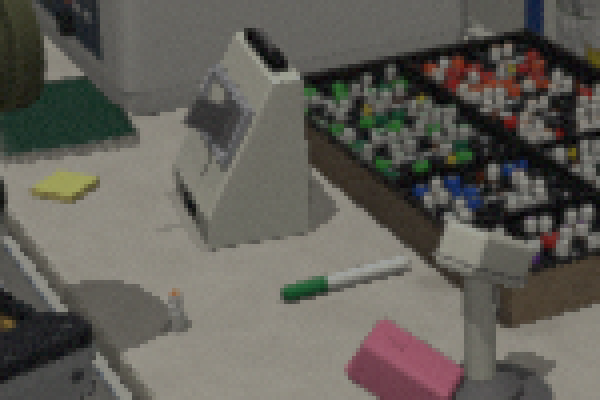

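The crops confirm the white scanner on the grey pad, with its head looking up and slightly left. The dock faces the robot: grey tab at crop c (180,175), front-right bottom corner (280,217), rear-right bottom corner (297,100). The orange-topped vial is at (430,305) and the marker at (433,115). Next: fit the dock pose and plan the move to a close look.

```bash
cat >> h.py <<'E'
def go(p,R=None,yaw=None):
    "row numbers for target tool pose (tool down with closing line at yaw)"
    p0,R0=pose()
    if R is None: R=R0
    if yaw is not None: R=down(yaw,R0)
    w=Ro.from_matrix(R0.T@R).as_rotvec(degrees=True)/6
    print("row",np.r_[R0.T@(np.array(p)-p0)/.03,w].round(2).tolist())
def down(yaw,R0):
    y=np.array([-np.sin(yaw),np.cos(yaw),0])
    if y@R0[:,1]<0: y=-y
    z=np.array([0,0,-1.]);return np.c_[np.cross(y,z),y,z]
E
python3 - <<'E'
from h import *
ob=[([-.055,-.075,0],"top",(150,214.2)),([-.055,-.075,0],"scene",(203,177.5)),([.05,-.075,0],"top",(154.2,185)),([.05,-.075,0],"scene",(227,173)),([-.0424,-.034,.126],"top",(123.1,205.7))]
def f(q):
    return np.concatenate([proj(c,np.r_[q[:2],0]+rz(q[2])@np.array(X))[0]-u for X,c,u in ob[:4]])
r=least_squares(f,[.594,.198,0]);print(r.x.round(4),r.fun.round(1))
p,R=pose();print(p.round(3),R.round(3).tolist())
m=ctrl.camera_model("wrist");print(m["tool_from_camera"].round(3),m["intrinsics"].round(1))
go([.15,-.50,.33]);go([.44,.10,.33]);go([.44,.10,.33],yaw=r.x[2])
E
```

```text
[ 0.5893  0.1846 -0.1188] [ 0.1  0.4 -0.6  0.1 -0.2 -0.1  1.1 -0.1]
[ 0.152 -0.528  0.205] [[0.961, 0.277, 0.0], [0.277, -0.961, -0.0], [-0.0, 0.0, -1.0]]
[[-0.    -0.964 -0.266  0.078]
 [ 1.    -0.    -0.001  0.001]
 [ 0.    -0.266  0.964 -0.179]
 [ 0.     0.     0.     1.   ]] [[297.3   0.  260.3]
 [  0.  297.3 190.8]
 [  0.    0.    1. ]]
row [0.19, -0.93, -4.15, 0.0, 0.0, 0.0]
row [15.02, -17.47, -4.15, 0.0, 0.0, 0.0]
row [15.02, -17.47, -4.15, 0.0, -0.0, 3.82]
```

Request:
step_arm --plan '[[[0.2,-0.9,-4.2,0,0,-4],[0.2,-0.9,-4.2,0,0,-4],[0.2,-0.9,-4.2,0,0,-9],[5,-6.7,-4.2,0,0,-9],[5,-6.7,-4.2,0,0,-9],[5,-6.7,-4.2,0,0,-9],[5,-6.7,-4.2,0,0,-9],[5,-6.7,-4.2,0,0,-9]]]' --grip 0

```text
time_s: 1.87
ee_pos: [0.2337, -0.3087, 0.3312]
eef_rot: [3.141, 0.0, 1.23]
force: [0.4, -0.0, 1.3]
grip_width: 0.044
grip_force: 0.0
```

```bash
cat >> h.py <<'E'
def half(yaw):
    "tool down, tool y = (−sin,cos) of yaw, camera on the robot's side"
    y=np.array([-np.sin(yaw),np.cos(yaw),0]);z=np.array([0,0,-1.]);return np.c_[np.cross(y,z),y,z]
E
python3 - <<'E'
from h import *
print(pose()[0],ctrl.get_obs()["qpos"])
go([.42,.10,.33],half(-.119))
E
```

```text
[ 0.23369062 -0.30870383  0.3311722 ] [-1.01754645e+00 -1.47520126e-01  1.71403891e+00  7.01323018e-05
  1.57460760e+00 -6.76469212e-01]
row [14.92, 1.3, 0.04, 0.0, 0.01, -17.12]
```

Request:
step_arm --plan '[[[7.5,0.6,0,0,0,-8.6],[7.5,0.6,0,0,0,-8.6],[7.5,0.6,0,0,0,-8.6],[7.5,0.6,0,0,0,-8.6],[7.5,0.6,0,0,0,-8.6],[7.5,0.6,0,0,0,-8.6],[7.5,0.6,0,0,0,-8.6],[7.5,0.6,0,0,0,-8.6]]]'

```text
time_s: 2.53
ee_pos: [0.3274, -0.104, 0.3313]
eef_rot: [3.141, 0.0, 2.135]
force: [-0.6, 0.8, -0.6]
grip_width: 0.0006
grip_force: 0.0
```

```bash
python3 - <<'E'
from h import *
print(pose()[0],ctrl.get_obs()["qpos"])
go([.42,.10,.33],half(-.119))
E
```

```text
[ 0.32741822 -0.10399503  0.33126414] [-4.14285968e-01 -2.54745519e-01  1.80078714e+00  1.08776810e-06
  1.59516487e+00 -9.78170899e-01]
row [4.1, 6.24, 0.04, 0.0, 0.0, -8.48]
```

Request:
step_arm --plan '[[[4.1,6.2,0,0,0,-8.5],[4.1,6.2,0,0,0,-8.5],[4.1,6.2,0,0,0,-8.5],[4.1,6.2,0,0,0,-8.5],[4.1,6.2,0,0,0,-8.5],[4.1,6.2,0,0,0,-8.5],[4.1,6.2,0,0,0,-8.5],[4.1,6.2,0,0,0,-8.5]]]'

```text
time_s: 3.2
ee_pos: [0.4208, 0.0981, 0.3308]
eef_rot: [-3.141, -0.001, 3.022]
force: [0.6, -0.7, -0.7]
grip_width: 0.0007
grip_force: 0.0
```

```bash
python3 - <<'E'
from h import *
pr=pose();w=ctrl.camera("wrist");save("e.png",w);np.savez("w1.npz",p=pr[0],R=pr[1])
print(pr[0],ctrl.get_obs()["eef_rot"])
for q in ["dock","label","cover_tab"]:
  print(q,[(np.round(d["at"],1).tolist(),round(d["confidence"],2)) for d in ctrl.place_of(q,"wrist")][:4])
q=[.5893,.1846,-.1188]
for n,X in dict(o=[0,0,0],label=[-.013,-.034,.109],tab0=[-.0424,-.034,.126],fr=[-.055,-.075,0],fl=[-.055,.075,0],tfr=[.02,-.075,.165],tfl=[.02,.075,.165],kr=[-.055,-.075,.035],kl=[-.055,.075,.035]).items():
  print(n,proj("wrist",np.r_[q[:2],0]+rz(q[2])@np.array(X),pr).round(1))
E
```

```text
[0.42082433 0.09809501 0.33081059] [-3.14151125e+00 -2.90887744e-04  3.01514173e+00]
dock [([81.4, 303.6], 0.45)]
label [([307.0, 261.4], 0.94)]
cover_tab []
o [[316.5 237.6]]
label [[307.7 259.4]]
tab0 [[310.6 247.2]]
fr [[277.8 210.6]]
fl [[356.9 209.9]]
tfr [[283.  298.7]]
tfl [[382.4 292.8]]
kr [[279.  217.4]]
kl [[362.7 216.3]]
```

View pics/e.png

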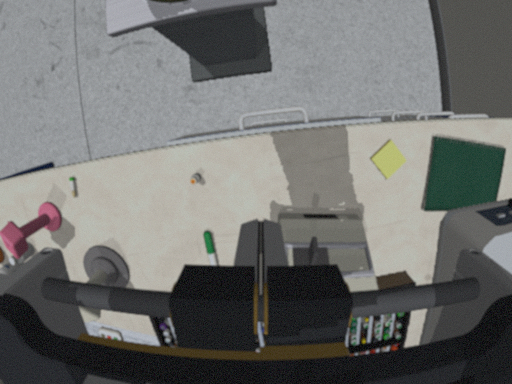

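The wrist view shows the dock from its front, spanning about (280,208) to (372,275), with the tab at (312,245). The pad and scanner foot are at (106,267), the vial at (196,178) and the marker at (210,245). The predicted dock corners agree within a few pixels; I'll take one enlarged crop to refine.

```bash
python3 - <<'E'
from h import *
im=cv2.cvtColor(cv2.imread("pics/e.png"),4)
save("f.png",cv2.resize(im[190:290,265:395],None,fx=6,fy=6,interpolation=2))
E
```

```text
(no output)
```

View pics/f.png

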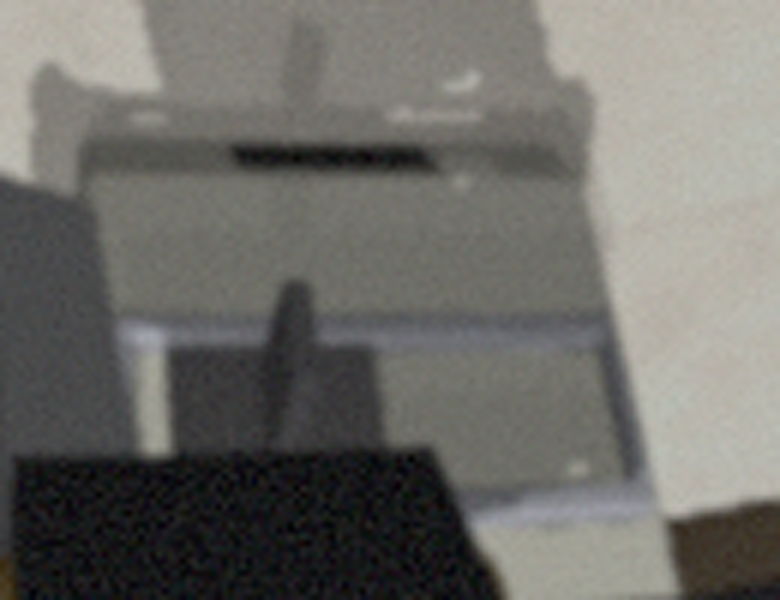

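```bash
python3 - <<'E'
from h import *
d=np.load("w1.npz");pr=(d["p"],d["R"])
a=np.radians(30);Rl=np.array([[np.cos(a),0,np.sin(a)],[0,1,0],[-np.sin(a),0,np.cos(a)]])  # label axes cols
L=np.array([-.013,-.034,.109])
lab=lambda x,y,z:L+Rl@np.array([x,y,z])
W=lambda u,v:np.array([265+u/6,190+v/6])
def f(q,full=False):
    P=lambda X:np.r_[q[:2],0]+rz(q[2])@np.array(X);s=q[3]
    r=[]
    for X,u in (([-.055,-.075,.035],W(87,172)),([-.055,.075,.035],W(582,185)),(lab(-.046,s,-.016),W(295,283))):
        r.append(proj("wrist",P(X),pr)[0]-u)
    # side edges of face
    for sy,u in ((-.075,W(130,420)),(.075,W(645,450))):
        z=.1;A=proj("wrist",P([-.055+.0577*.5,sy,.035+.05]),pr)[0];B=proj("wrist",P([.02,sy,.165]),pr)[0]
        t=(B-A)/np.linalg.norm(B-A);n=np.array([-t[1],t[0]]);r.append([n@(u-A)])
    for sy,u in ((-.028,W(173,400)),(.028,W(381,400))):
        A=proj("wrist",P(lab(-.008,s+sy,-.015)),pr)[0];B=proj("wrist",P(lab(-.008,s+sy,.015)),pr)[0]
        t=(B-A)/np.linalg.norm(B-A);n=np.array([-t[1],t[0]]);r.append([n@(u-A)])
    for X,c,u in (([-.055,-.075,0],"top",(150,214.2)),([-.055,-.075,0],"scene",(203,177.5)),([.05,-.075,0],"top",(154.2,185)),([.05,-.075,0],"scene",(227,173))):
        r.append(proj(c,P(X))[0]-u)
    return np.concatenate(r)
r=least_squares(f,[.589,.185,-.119,.005],x_scale=[.01,.01,.1,.01],loss="soft_l1");print(r.x.round(4),f(r.x).round(1))
q=r.x;np.save("dock.npy",q)
P=lambda X:np.r_[q[:2],0]+rz(q[2])@np.array(X)
print("tab",P(lab(-.034,q[3],0)).round(4),"label",P(L).round(4))
R=half(q[2])
# start: finger centre 40mm to -y of tab centre
for dy in (-.042,):
  T=P(lab(-.034,q[3]+dy,0));T[2]=.112;print("start",T);go(T,R);go([T[0],T[1],.2],R)
E
```

```text
[ 0.5948  0.1829 -0.1598  0.0049] [ 0.2  0.1  0.8  0.   0.6 -1.  -5.9  0.6 -0.8  0.1 -0.2 -0.4 -0.  -0.2
  0.7 -0.7  1.9  0. ]
tab [0.5483 0.161  0.126 ] label [0.5765 0.1514 0.109 ]
start [0.54157259 0.11954143 0.112     ]
row [-3.89, 1.29, 7.31, 0.0, 0.0, 0.26]
row [-3.89, 1.29, 4.38, 0.0, 0.0, 0.26]
```

Request:
step_arm --plan '[[[-3.9,1.3,3,0,0,0.26],[-3.9,1.3,3,0,0,0.26],[-3.9,1.3,3,0,0,0.26],[-3.9,1.3,3,0,0,0.26],[-3.9,1.3,7.3,0,0,0.26],[-3.9,1.3,7.3,0,0,0.26],[-3.9,1.3,7.3,0,0,0.26],[-3.9,1.3,7.3,0,0,0.26]]]'

```text
time_s: 4.07
ee_pos: [0.5386, 0.1198, 0.1056]
eef_rot: [-3.138, -0.01, 2.983]
force: [-0.4, -0.7, -1.0]
grip_width: 0.0004
grip_force: 0.0
```

```bash
python3 - <<'E'
from h import *
pr=pose();o=ctrl.get_obs();print(pr[0],o["force"],o["eef_rot"],o["time_s"])
w=ctrl.camera("wrist")
save("g.png",cv2.resize(w[180:290,215:395],None,fx=4,fy=4,interpolation=2))
q=np.load("dock.npy")
print("dock frame tcp",(rz(q[2]).T@(pr[0]-np.r_[q[:2],0])).round(4))
E
```

```text
[0.53856647 0.11979916 0.10556287] [-0.39456366 -0.72584971 -0.99523037] [-3.13848802 -0.00960803  2.98306837] 4.0667
dock frame tcp [-0.0455 -0.0713  0.1056]
```

View pics/g.png

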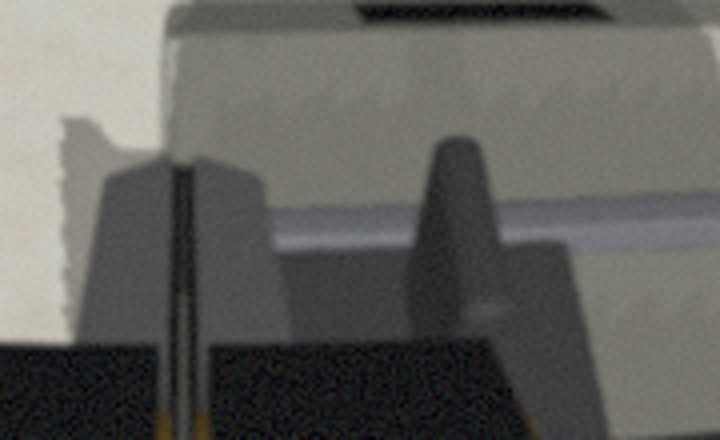

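The crop shows the closed fingers at (185,250), just to the -y side of the tab at (455,220). They are clear of it and level with it. Pushing now.

Request:
step_arm --plan '[[[0,0.5,0,0,0,0],[0,0.8,0,0,0,0],[0,1.1,0,0,0,0],[0,1.4,0,0,0,0],[0,1.7,0,0,0,0],[0,2.0,0,0,0,0],[0,2.3,0,0,0,0],[0,2.5,0,0,0,0]]]'

```text
time_s: 4.78
ee_pos: [0.5535, 0.1962, 0.1123]
eef_rot: [3.141, 0.0, 2.987]
force: [-0.7, -1.3, 0.8]
grip_width: 0.0009
grip_force: 0.9
```

Request:
step_arm --plan '[[[0,0.1,0,0,0,0],[0,0.2,0,0,0,0],[0,0.3,0,0,0,0],[0,0.3,0,0,0,0]]]'

```text
time_s: 5.12
ee_pos: [0.5546, 0.2041, 0.112]
eef_rot: [-3.141, -0.0, 2.987]
force: [-1.0, -0.2, 0.6]
grip_width: 0.0003
grip_force: 0.3
```

```bash
cat > df.py <<'E'
from h import *
pr=pose();q=np.load("dock.npy");o=ctrl.get_obs()
print((rz(q[2]).T@(pr[0]-np.r_[q[:2],0])).round(4),"F dock",(rz(q[2]).T@o["force"]).round(1),o["time_s"])
E
python3 df.py
```

```text
[-0.043   0.0145  0.112 ] F dock [-0.9 -0.3  0.6] 5.1167
```

Near the stop by dead reckoning; nudge in small steps until the force rises.

Request:
step_arm --plan '[[[0,0.05,0,0,0,0],[0,0.1,0,0,0,0],[0,0.1,0,0,0,0]]]'

```text
time_s: 5.37
ee_pos: [0.5547, 0.2047, 0.112]
eef_rot: [-3.137, -0.002, 2.986]
force: [-7.4, -17.4, 5.7]
grip_width: 0.0001
grip_force: 9.1
```

Request:
step_arm --plan '[[[0,0.05,0,0,0,0],[0,0.1,0,0,0,0],[0,0.1,0,0,0,0]]]'

```text
time_s: 5.62
ee_pos: [0.5547, 0.2051, 0.112]
eef_rot: [-3.133, -0.003, 2.985]
force: [-13.2, -36.0, 11.9]
grip_width: 0.0004
grip_force: 18.8
```

```bash
python3 df.py
```

```text
[-0.0431  0.0155  0.112 ] F dock [ -7.3 -37.7  11.9] 5.6167
```

End stop reached: the force rose to 38 N at the expected travel. Back off, rise, and look.

Request:
step_arm --plan '[[[0,-0.2,0,0,0,0],[0,-1.5,0,0,0,0],[0,-1.5,0,0,0,0],[1.5,-2.5,-4,0,0,0],[2,-2.5,-6,0,0,0],[2,-2.5,-6,0,0,0],[2,-2.5,-7,0,0,0],[2,-2.5,-7,0,0,0]]]'

```text
time_s: 6.28
ee_pos: [0.4867, 0.1457, 0.3118]
eef_rot: [3.141, 0.0, 2.986]
force: [0.6, -0.0, 0.8]
grip_width: 0.0004
grip_force: 0.0
```

```bash
python3 df.py; python3 - <<'E'
from h import *
pr=pose();w=ctrl.camera("wrist");s=ctrl.camera("scene");t=ctrl.camera("top")
a=cv2.resize(w[150:290,140:400],(780,420))
b=cv2.resize(t[160:220,80:180],(390,180),interpolation=2)[:170];
save("h.png",np.vstack([a,np.hstack([b,cv2.resize(s[115:185,185:345],(390,170),interpolation=2)])]))
np.savez("w2.npz",p=pr[0],R=pr[1],w=w)
for qn in ["scanner","scanner_grip","window","pad","label","cover_tab"]:
  for c in ("wrist","top","scene"): print(qn,c,[(np.round(d["at"],1).tolist(),round(d["confidence"],2)) for d in ctrl.place_of(qn,c)][:3])
q=np.load("dock.npy");print("pred label",[proj(c,np.r_[q[:2],0]+rz(q[2])@[-.013,-.034,.109],pr)[0].round(1) for c in ("wrist","top","scene")])
E
```

```text
[-0.1008 -0.054   0.3118] F dock [0.6 0.1 0.8] 6.2833
scanner wrist [([27.8, 199.1], 0.93), ([77.9, 254.5], 0.66)]
scanner top [([261.3, 188.0], 0.8), ([292.5, 221.2], 0.73), ([394.1, 230.5], 0.63)]
scanner scene [([272.1, 216.1], 0.95), ([250.5, 243.3], 0.76), ([306.0, 319.5], 0.62)]
scanner_grip wrist []
scanner_grip top [([297.6, 217.2], 0.68), ([257.9, 177.2], 0.66), ([405.4, 225.9], 0.59)]
scanner_grip scene [([268.0, 175.5], 0.7), ([252.0, 207.1], 0.68), ([309.0, 272.2], 0.68)]
window wrist [([288.8, 213.1], 0.35)]
window top [([255.0, 164.5], 0.92), ([405.2, 213.6], 0.67)]
window scene [([273.4, 176.1], 0.93), ([258.0, 213.9], 0.82), ([319.5, 274.7], 0.7)]
pad wrist [([77.6, 250.4], 0.85)]
pad top [([260.6, 186.3], 0.82), ([259.2, 188.1], 0.37), ([186.5, 236.1], 0.21)]
pad scene [([268.8, 212.9], 0.65)]
label wrist [([273.4, 230.6], 0.81)]
label top [([128.5, 195.0], 0.73)]
label scene [([209.6, 142.7], 0.8), ([238.4, 188.1], 0.28)]
cover_tab wrist [([322.8, 213.2], 0.94)]
cover_tab top [([103.4, 202.8], 0.75)]
cover_tab scene [([193.8, 139.1], 0.7)]
pred label [array([274.9, 231. ]), array([129.1, 196.5]), array([209. , 146.1])]
```

View pics/h.png

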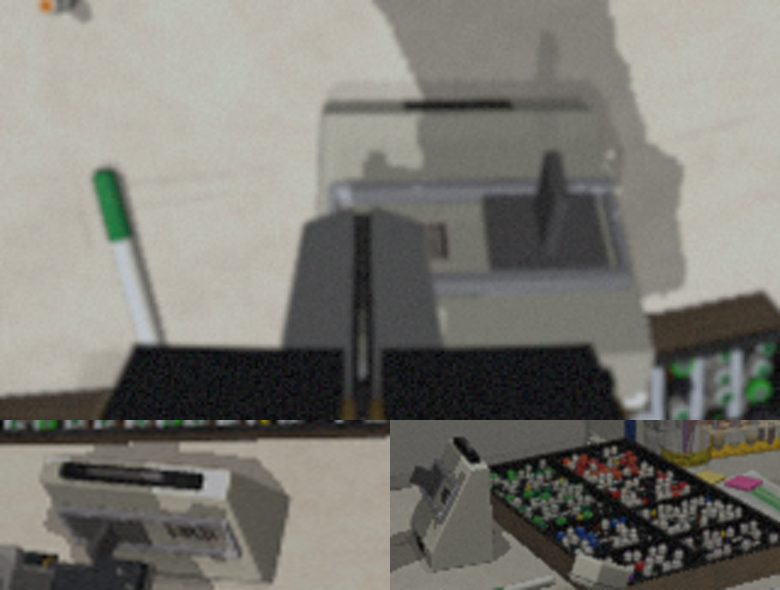

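The cover is fully aside and the label shows: bars in the top crop at (190,530), and its edge in the wrist crop at (438,240). The tab is at (550,210). Label predictions match the detections within 1–2 px. Next: move near the scanner for a closer look.

```bash
python3 - <<'E'
from h import *
go([.50,-.17,.33],half(.1))
E
```

```text
row [-2.03, -10.34, -0.68, 0.0, 0.0, -2.43]
```

Request:
step_arm --plan '[[[-2,-10.3,-0.7,0,0,-2.4],[-2,-10.3,-0.7,0,0,-2.4],[-2,-10.3,-0.7,0,0,-2.4],[-2,-10.3,-0.7,0,0,-2.4],[-2,-10.3,-0.7,0,0,-2.4],[-2,-10.3,-0.7,0,0,-2.4],[-2,-10.3,-0.7,0,0,-2.4],[-2,-10.3,-0.7,0,0,-2.4]]]' --grip 1

```text
time_s: 8.0
ee_pos: [0.4988, -0.1715, 0.331]
eef_rot: [-3.141, 0.0, -3.046]
force: [1.5, 0.2, -0.6]
grip_width: 0.0502
grip_force: 0.0
```

Request:
step_arm --plan '[[[0,0,0,0,0,0],[0,0,0,0,0,0]]]'

```text
time_s: 8.17
ee_pos: [0.4991, -0.17, 0.3304]
eef_rot: [3.141, -0.0, -3.048]
force: [-0.4, 0.1, 0.5]
grip_width: 0.0636
grip_force: 0.0
```

```bash
python3 - <<'E'
from h import *
pr=pose();w=ctrl.camera("wrist");np.savez("w3.npz",p=pr[0],R=pr[1],w=w);print(pr[0],ctrl.get_obs()["eef_rot"])
D=dict(grip=[.004,0,.128],window=[.041,0,.106],scanner=[0,0,0])
for qn in ["scanner","scanner_grip","window","pad"]: print(qn,[(np.round(d["at"],1).tolist(),round(d["confidence"],2)) for d in ctrl.place_of(qn,"wrist")][:3])
for n,X in D.items(): print(n,proj("wrist",np.array([.613,-.267,.008])+rz(.25)@X,pr).round(1))
u,v=proj("wrist",[.613,-.267,.1],pr)[0].astype(int);u=max(u,100);v=min(v,300)
print(u-100,v-75);save("i.png",cv2.resize(w[v-75:v+75,u-100:u+100],None,fx=4,fy=4,interpolation=2))
E
```

```text
[ 0.49909168 -0.16997284  0.33041561] [ 3.14118965e+00 -2.94811327e-04 -3.04620518e+00]
scanner [([16.1, 124.6], 0.95), ([202.5, 218.9], 0.87), ([149.6, 141.3], 0.66)]
scanner_grip [([188.0, 251.2], 0.86), ([107.7, 150.9], 0.6)]
window [([106.1, 164.1], 0.8), ([197.1, 264.9], 0.56)]
pad [([202.4, 212.9], 0.82)]
grip [[186.2 246. ]]
window [[195.3 261.1]]
scanner [[201.8 213.2]]
90 158
```

View pics/i.png

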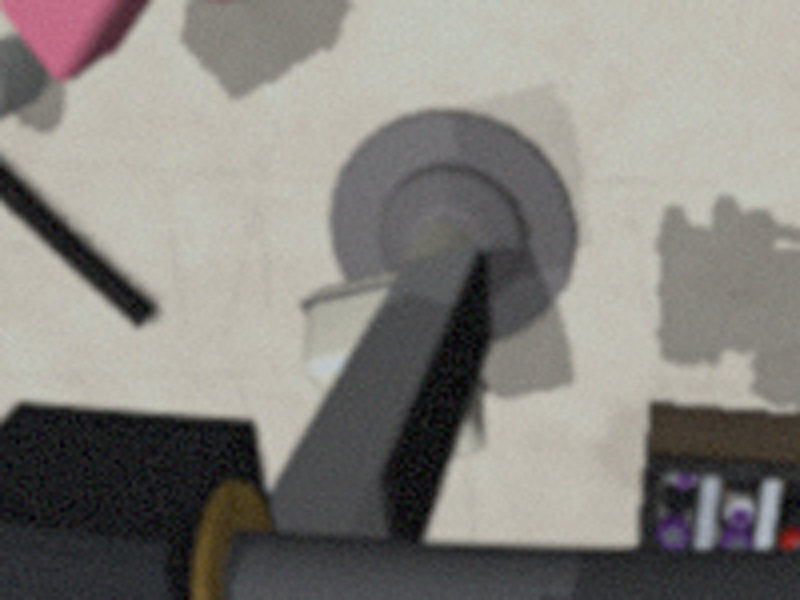

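The crop shows the pad circle spanning x 332–577 with its top at 110. The foot spans 380–526 with its top at 165, and both are centred near (453,231), so the scanner stands about mid-pad. A finger hides the head; one rear head edge shows from (302,303) to (395,278). Pad, foot and edge fit next.

```bash
python3 - <<'E'
from h import *
d=np.load("w3.npz");pr=(d["p"],d["R"])
g=lambda u,v:onz
B=lambda u,v,z:onz(ray("wrist",(90+u/4,158+v/4),pr),z)
def circ(pts,z,r):
    P=np.array([B(*p,z)[:2] for p in pts])
    s=least_squares(lambda c:np.hypot(*(P-c).T)-r,[.61,-.267]);return s.x.round(4),(s.fun*1e3).round(1)
print("pad",circ([(332,225),(352,160),(450,110),(530,140),(577,220),(565,280)],.008,.058))
for z in (.010,.02): print("foot",z,circ([(380,225),(395,190),(450,165),(505,185),(526,230)],z,.034))
for z in (.135,.168):
  a,b=B(302,303,z),B(395,278,z);print(z,a.round(3),b.round(3),"yaw",np.arctan2(*( (a-b)[[0,1]]*[-1,1] ))) if 0 else print(z,a.round(3),b.round(3),"edge dir yaw",np.arctan2(-(a-b)[0],(a-b)[1]))
# top image head long edges (crop c /4 + (80,160)) at sides
Tt=lambda u,v,z:onz(ray("top",(80+u/4,160+v/4)),z)
for n,p in dict(rearR=(748,95),rearL=(705,117),frontL=(678,28),frontR=(725,12)).items(): print(n,Tt(*p,.168 if n[0]=="r" else .131).round(3))
go([.61,-.268,.26],half(.3))
E
```

```text
pad (array([ 0.6189, -0.2645]), array([-0.9, -1.4,  0. ,  0.1, -0.1, -2.2]))
foot 0.01 (array([ 0.6191, -0.2636]), array([ 0.5, -0.3, -0.4,  0.8, -0.3]))
foot 0.02 (array([ 0.6161, -0.2618]), array([-0. , -0.4, -0.2,  0.8, -0.9]))
0.135 [ 0.602 -0.297  0.135] [ 0.588 -0.263  0.135] edge dir yaw -2.760441563312184
0.168 [ 0.586 -0.287  0.168] [ 0.574 -0.255  0.168] edge dir yaw -2.7604415633121833
rearR [ 0.595 -0.288  0.168]
rearL [ 0.579 -0.255  0.168]
frontL [ 0.656 -0.236  0.131]
frontR [ 0.668 -0.273  0.131]
row [-3.34, -3.69, 2.36, -0.0, 0.0, -1.93]
```

```bash
python3 - <<'E'
from h import *
go([.622,-.262,.255],half(.36))
E
```

```text
row [-3.76, -3.53, 2.53, -0.0, 0.0, -2.5]
```

Request:
step_arm --plan '[[[-3.8,-3.5,2.5,0,0,-2.5],[-3.8,-3.5,2.5,0,0,-2.5],[-3.8,-3.5,2.5,0,0,-2.5],[-3.8,-3.5,2.5,0,0,-2.5],[-3.8,-3.5,2.5,0,0,-2.5],[-3.8,-3.5,2.5,0,0,-2.5],[-3.8,-3.5,2.5,0,0,-2.5],[-3.8,-3.5,2.5,0,0,-2.5]]]' --grip 1

```text
time_s: 9.08
ee_pos: [0.6228, -0.2612, 0.2581]
eef_rot: [-3.139, 0.002, -2.782]
force: [-0.2, 0.5, 0.7]
grip_width: 0.0942
grip_force: 0.0
```

```bash
python3 - <<'E'
from h import *
pr=pose();w=ctrl.camera("wrist");np.savez("w4.npz",p=pr[0],R=pr[1],w=w);print(pr[0],ctrl.get_obs()["eef_rot"],ctrl.get_obs()["qpos"],ctrl.get_obs()["grip_width"])
for qn in ["scanner","scanner_grip","window","pad"]: print(qn,[(np.round(d["at"],1).tolist(),round(d["confidence"],2)) for d in ctrl.place_of(qn,"wrist")][:3])
# model head overlay
a=np.radians(30);F=np.array([np.cos(a),0,-np.sin(a)]);U=np.array([np.sin(a),0,np.cos(a)]);Y=np.array([0,1,0])
C=np.array([[.008,0,.125]+sf*.037*F+su*.019*U+sy*.022*Y for sf in (-1,1) for su in (-1,1) for sy in (-1,1)])
uv=proj("wrist",np.array([.6185,-.263,.008])+C@rz(.36).T,pr)
print(uv.round(1).tolist())
c=w[130:270,170:350].copy();c=cv2.resize(c,None,fx=4,fy=4,interpolation=2)
for p in uv: cv2.circle(c,tuple(((p-[170,130])*4).astype(int)),3,(255,0,0),-1)
save("j.png",c)
E
```

```text
[ 0.62276871 -0.26121247  0.25806869] [-3.13913731e+00  2.39513713e-03 -2.78237447e+00] [-4.51480248e-01  5.64377652e-01  1.02825700e+00  4.42164974e-05
  1.54552822e+00 -2.38149286e+00] 0.09375758501167322
scanner [([220.9, 49.7], 0.73), ([259.3, 159.6], 0.56)]
scanner_grip [([260.8, 183.0], 0.96), ([201.3, 29.0], 0.59)]
window [([258.6, 207.7], 0.94), ([9.4, 1.4], 0.82)]
pad []
[[240.3, 148.1], [283.3, 148.1], [238.2, 173.0], [285.6, 172.9], [243.3, 197.6], [280.1, 197.6], [241.9, 222.6], [281.6, 222.6]]
```

View pics/j.png

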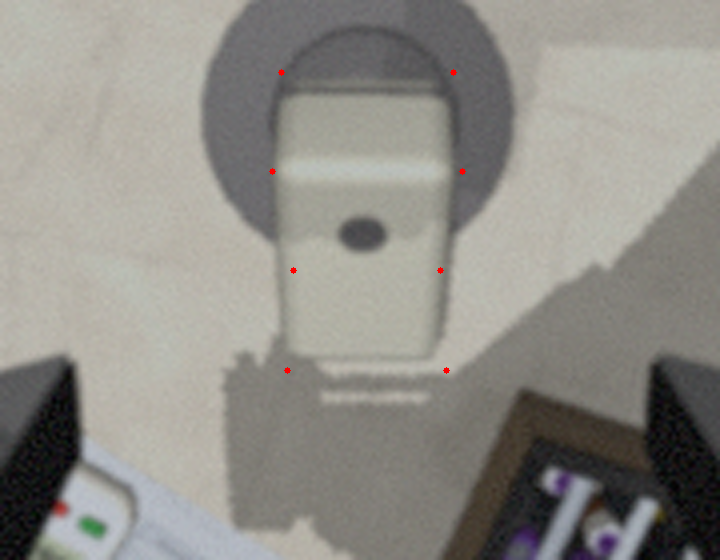

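The crop shows the white head centred between the open fingers, its axis vertical in the picture and within about 1 mm of the model. The head's middle is at (364,225), the foot's at about (366,110) and the pad's at about (358,110). Descend and grip.

```bash
python3 - <<'E'
from h import *
go([.6225,-.2624,.117],half(.36)); print(ctrl.get_obs()["qpos"])
E
```

```text
row [0.02, -0.01, 4.67, -0.01, 0.01, -0.01]
[-4.52279856e-01  5.66337049e-01  1.02793073e+00 -1.07509643e-05
  1.54550506e+00 -2.38162965e+00]
```

Request:
step_arm --plan '[[[0,0,1,0,0,0],[0,0,2,0,0,0],[0,0,3,0,0,0],[0,0,4,0,0,0],[0,0,4.7,0,0,0],[0,0,4.7,0,0,0],[0,0,4.7,0,0,0]]]'

```text
time_s: 9.92
ee_pos: [0.6227, -0.2621, 0.115]
eef_rot: [3.141, -0.0, -2.783]
force: [1.4, -0.7, 1.4]
grip_width: 0.0942
grip_force: 0.0
```

Request:
step_arm --plan '[[[0,0,0,0,0,0],[0,0,0,0,0,0],[0,0,0,0,0,0],[0,0,0,0,0,0],[0,0,0,0,0,0],[0,0,0,0,0,0],[0,0,0,0,0,0],[0,0,0,0,0,0]]]' --grip 0.3 --squeeze 30

```text
time_s: 10.58
ee_pos: [0.6229, -0.2622, 0.1148]
eef_rot: [3.142, -0.0, -2.783]
force: [0.3, -0.6, 1.8]
grip_width: 0.0441
grip_force: 3.3
```

```bash
python3 - <<'E'
from h import *
o=ctrl.get_obs();print({k:np.round(o[k],4) for k in("ee_pos","eef_rot","force","grip_width","grip_force","time_s")})
w=ctrl.camera("wrist");np.save("w5.npy",w)
q=np.load("dock.npy")
G=np.r_[q[:2],0]+rz(q[2])@[-.128,-.034,.176-.019];print("scan tcp",G)
p=o["ee_pos"];go([p[0],p[1],.2]);go([.47,.0,.2],half(q[2]));go(G,half(q[2]))
E
```

```text
{'ee_pos': array([ 0.6229, -0.2622,  0.1148]), 'eef_rot': array([ 3.1415, -0.    , -2.7833]), 'force': array([ 0.3449, -0.6075,  1.7792]), 'grip_width': np.float64(0.0441), 'grip_force': np.float64(3.3183), 'time_s': np.float64(10.5833)}
scan tcp [0.46300467 0.16974277 0.157     ]
row [0.0, -0.0, -2.84, 0.0, 0.0, 0.0]
row [1.71, 9.97, -2.84, 0.0, -0.0, 4.95]
row [-0.06, 15.35, -1.41, 0.0, -0.0, 4.95]
```

Request:
step_arm --plan '[[[0,0,0,0,0,0],[0,0,0,0,0,0],[0,0,0,0,0,0],[0,0,-0.3,0,0,0],[0,0,-0.8,0,0,0],[0,0,-1.6,0,0,0],[0,0,-2.4,0,0,0],[0,0,-3,0,0,0]]]'

```text
time_s: 11.3
ee_pos: [0.623, -0.2623, 0.2073]
eef_rot: [-3.14, 0.001, -2.783]
force: [-0.1, 1.1, -2.0]
grip_width: 0.0433
grip_force: 30.0
```

```bash
python3 - <<'E'
from h import *
o=ctrl.get_obs();print({k:np.round(o[k],4) for k in("ee_pos","force","grip_width","grip_force")})
q=np.load("dock.npy")
go([.44,-.02,.205],half(q[2]))
E
```

```text
{'ee_pos': array([ 0.623 , -0.2623,  0.2073]), 'force': array([-0.1433,  1.1106, -1.9733]), 'grip_width': np.float64(0.0433), 'grip_force': np.float64(29.9622)}
row [2.88, 9.7, 0.06, -0.01, 0.01, 4.95]
```

Request:
step_arm --plan '[[[0.3,1,0,0,0,0.5],[0.7,2.1,0,0,0,1.1],[1.1,3.3,0,0,0,1.7],[1.5,4.5,0,0,0,2.4],[1.9,5.8,0,0,0,3.1],[2.3,7.1,0,0,0,3.8],[2.6,8.4,0,0,0,4.5],[2.9,9.7,0,0,0,4.95]]]'

```text
time_s: 11.97
ee_pos: [0.4379, -0.0191, 0.2052]
eef_rot: [3.142, 0.001, 2.977]
force: [1.6, 0.3, -1.9]
grip_width: 0.0437
grip_force: 30.0
```

```bash
python3 - <<'E'
from h import *
o=ctrl.get_obs();print({k:np.round(o[k],4) for k in("ee_pos","eef_rot","force","grip_width","grip_force")})
q=np.load("dock.npy")
G=np.r_[q[:2],0]+rz(q[2])@[-.128,-.034,.155]
go(G+[-.04,0,.0],half(q[2]));go(G,half(q[2]))
E
```

```text
{'ee_pos': array([ 0.4379, -0.0191,  0.2052]), 'eef_rot': array([3.1416e+00, 6.0000e-04, 2.9770e+00]), 'force': array([ 1.5747,  0.2832, -1.8712]), 'grip_width': np.float64(0.0437), 'grip_force': np.float64(29.9633)}
row [1.52, 6.13, 1.67, 0.0, 0.01, -0.05]
row [0.21, 6.35, 1.67, 0.0, 0.01, -0.05]
```

```bash
python3 - <<'E'
from h import *
q=np.load("dock.npy");Lw=np.r_[q[:2],0]+rz(q[2])@[-.013,-.034,.109]
U={"top":[],"scene":[],"wrist":[]}
pr=pose()
for i in range(5):
  for c in U:
    ctrl.camera(c)
    d=[x for x in ctrl.place_of("label",c) if x["confidence"]>.5]
    if d: U[c].append(d[0]["at"])
for c in U: print(c,np.round(U[c],1).tolist(),proj(c,Lw,pr)[0].round(1))
X,e=tri([ray(c,np.median(U[c],0)) for c in("top","scene")]);print(X.round(4),e.round(4),Lw.round(4))
t=ctrl.camera("top");g=cv2.cvtColor(t,7)
np.set_printoptions(linewidth=250);print(g[185:208,108:152])
E
```

```text
top [[130.0, 195.1], [125.8, 193.0], [126.2, 194.4], [127.5, 193.6], [129.1, 196.8]] [129.1 196.5]
scene [[211.2, 143.4], [207.6, 146.2], [208.4, 148.2], [208.6, 147.9]] [209.  146.1]
wrist [[419.2, 277.0], [420.8, 275.8], [423.2, 274.2], [419.5, 275.6], [420.9, 274.3]] [418.6 277.2]
[0.5814 0.161  0.1009] 0.0035 [0.5765 0.1514 0.109 ]
[[148 149 148 ...  88  86  89]
 [148 146 148 ...  88  89  86]
 [147 149 147 ...  87  85  85]
 ...
 [ 93 119 121 ...  71  72  95]
 [126 142 140 ...  75  71 109]
 [142 145 142 ...  71  74 106]]
```

```bash
python3 - <<'E'
from h import *
np.set_printoptions(linewidth=260,threshold=99999)
q=np.load("dock.npy");a=np.radians(30)
Rl=np.array([[np.cos(a),0,np.sin(a)],[0,1,0],[-np.sin(a),0,np.cos(a)]]);L=np.array([-.013,-.034,.109])
ys=np.arange(-50,50,2)/1e3;zs=np.arange(34,-36,-2)/1e3
Y,Z=np.meshgrid(ys,zs);X=L+np.stack([0*Y,Y,Z],-1).reshape(-1,3)@Rl.T;Xw=np.r_[q[:2],0]+X@rz(q[2]).T
pr=pose()
def rect(c,im,pr):
    uv=proj(c,Xw,pr).reshape(*Y.shape,2).astype(np.float32);return cv2.remap(im,uv[...,0],uv[...,1],1)
d=np.load("w2.npz")
S={c:np.mean([ctrl.camera(c) for _ in range(4)],0).astype(np.float32).mean(2) for c in("top","wrist","scene")}
R={c:rect(c,S[c],pr) for c in S};R["w2"]=rect("wrist",d["w"].astype(np.float32).mean(2),(d["p"],d["R"]))
for c in R:
  r=R[c];m=r[12:23];print(c);print(" y(mm) mean",dict(zip((ys*1e3).astype(int).tolist(),m.mean(0).astype(int).tolist())))
  print(" z(mm) mean",dict(zip((zs*1e3).astype(int).tolist(),r[:,15:35].mean(1).astype(int).tolist())))
E
```

```text
top
 y(mm) mean {-50: 73, -48: 73, -46: 74, -44: 77, -42: 88, -40: 102, -38: 111, -36: 115, -34: 101, -32: 90, -30: 99, -28: 120, -26: 126, -24: 127, -22: 128, -20: 124, -18: 111, -16: 96, -14: 93, -12: 93, -10: 87, -8: 84, -6: 95, -4: 103, -2: 96, 0: 83, 2: 83, 4: 85, 6: 82, 8: 81, 10: 86, 12: 96, 14: 106, 16: 106, 18: 95, 20: 89, 22: 99, 24: 122, 26: 135, 28: 138, 30: 137, 32: 137, 34: 136, 36: 134, 38: 128, 40: 109, 42: 88, 44: 76, 46: 78, 48: 81}
 z(mm) mean {34: 141, 32: 139, 30: 139, 28: 139, 26: 139, 24: 141, 22: 143, 20: 144, 18: 142, 16: 138, 14: 133, 12: 126, 10: 116, 8: 107, 6: 100, 4: 94, 2: 88, 0: 86, -2: 87, -4: 86, -6: 87, -8: 91, -10: 95, -12: 102, -14: 114, -16: 124, -18: 130, -20: 134, -22: 137, -24: 138, -26: 139, -28: 139, -30: 140, -32: 142, -34: 144}
wrist
 y(mm) mean {-50: 22, -48: 22, -46: 21, -44: 21, -42: 22, -40: 22, -38: 21, -36: 21, -34: 22, -32: 22, -30: 22, -28: 22, -26: 23, -24: 21, -22: 24, -20: 22, -18: 22, -16: 22, -14: 22, -12: 25, -10: 37, -8: 49, -6: 66, -4: 83, -2: 84, 0: 95, 2: 113, 4: 98, 6: 81, 8: 95, 10: 104, 12: 112, 14: 109, 16: 111, 18: 8
[... 1242 characters left out ...]
74, -42: 75, -40: 74, -38: 75, -36: 76, -34: 74, -32: 75, -30: 75, -28: 76, -26: 72, -24: 51, -22: 31, -20: 35, -18: 33, -16: 57, -14: 74, -12: 74, -10: 75, -8: 74, -6: 74, -4: 75, -2: 74, 0: 75, 2: 75, 4: 74, 6: 74, 8: 77, 10: 84, 12: 82, 14: 82, 16: 77, 18: 67, 20: 96, 22: 109, 24: 109, 26: 110, 28: 110, 30: 110, 32: 110, 34: 110, 36: 106, 38: 81, 40: 60, 42: 58, 44: 59, 46: 58, 48: 58}
 z(mm) mean {34: 76, 32: 75, 30: 75, 28: 75, 26: 76, 24: 77, 22: 76, 20: 73, 18: 72, 16: 75, 14: 77, 12: 79, 10: 76, 8: 73, 6: 70, 4: 69, 2: 70, 0: 70, -2: 69, -4: 71, -6: 71, -8: 70, -10: 70, -12: 74, -14: 82, -16: 87, -18: 95, -20: 102, -22: 109, -24: 110, -26: 111, -28: 114, -30: 116, -32: 114, -34: 107}
```

```bash
python3 - <<'E'
from h import *
q=np.load("dock.npy");a=np.radians(30)
Rl=np.array([[np.cos(a),0,np.sin(a)],[0,1,0],[-np.sin(a),0,np.cos(a)]]);L=np.array([-.013,-.034,.109])
ys=np.arange(-24,100,4)/1e3;zs=np.arange(-15,-66,-.5)/1e3
d=np.load("w2.npz")
top=np.mean([ctrl.camera("top") for _ in range(4)],0).astype(np.float32).mean(2)
w2=d["w"].astype(np.float32).mean(2)
e=cv2.cvtColor(cv2.imread("pics/e.png"),7).astype(np.float32);d1=np.load("w1.npz")
for n,c,im,pr in(("top","top",top,None),("w2","wrist",w2,(d["p"],d["R"])),("w1","wrist",e,(d1["p"],d1["R"]))):
  Y,Z=np.meshgrid(ys,zs);X=L+np.stack([0*Y-.004,Y,Z],-1).reshape(-1,3)@Rl.T;Xw=np.r_[q[:2],0]+X@rz(q[2]).T
  uv=proj(c,Xw,pr).reshape(*Y.shape,2).astype(np.float32);r=cv2.GaussianBlur(cv2.remap(im,uv[...,0],uv[...,1],1),(1,9),2)
  g=np.abs(np.diff(r,axis=0));i=g.argmax(0);z=zs[i]*1e3;p=np.polyfit(ys*1e3,z,1)
  print(n,z.tolist(),"med fit slope",p.round(3))
q2=np.r_[q[:2],0]
G=q2+rz(q[2])@[-.128,-.033,.155]
go(G+rz(q[2])@[-.04,0,0],half(q[2]));go(G,half(q[2]))
E
```

```text
top [-23.5, -33.0, -28.0, -24.5, -37.0, -36.5, -27.5, -45.0, -45.5, -45.5, -30.0, -35.0, -26.0, -28.0, -29.0, -45.5, -24.0, -32.5, -25.5, -27.5, -27.5, -28.5, -30.5, -32.5, -47.0, -43.0, -55.0, -58.5, -63.5, -42.0, -50.0] med fit slope [ -0.15  -30.968]
w2 [-37.0, -16.5, -17.0, -55.5, -17.0, -45.0, -45.5, -43.5, -43.5, -31.0, -31.0, -31.0, -31.0, -30.5, -30.5, -31.0, -26.5, -27.0, -27.0, -26.5, -26.5, -26.5, -27.0, -39.0, -52.5, -56.0, -55.5, -27.0, -28.0, -27.0, -32.0] med fit slope [-2.3000e-02 -3.2739e+01]
w1 [-29.5, -23.5, -23.5, -24.0, -24.5, -24.0, -24.5, -25.5, -37.5, -46.0, -46.0, -25.5, -25.0, -25.5, -25.5, -30.0, -30.0, -36.5, -29.5, -37.0, -29.0, -30.0, -31.0, -30.5, -30.0, -36.5, -29.5, -28.5, -30.0, -32.0, -31.0] med fit slope [ -0.041 -28.548]
row [1.56, 6.41, 1.66, 0.0, -0.0, -0.0]
row [0.23, 6.41, 1.66, 0.0, -0.0, -0.0]
```

Rail and cover edges are flat in the rectified view, so the yaw error is under 1° and the label bars are centred within about 1.5 mm. Move in: sideways first, then down, then forward.

Request:
step_arm --plan '[[[0.6,1.2,0,0,0,0],[1.2,2.4,0,0,0,0],[1.55,3.6,0,0,0,0],[1.55,4.7,0.5,0,0,0],[1.55,5.6,1,0,0,0],[1.55,6.2,1.5,0,0,0],[1.55,6.4,1.66,0,0,0],[1.55,6.4,1.66,0,0,0]]]'

```text
time_s: 14.98
ee_pos: [0.4235, 0.1774, 0.1538]
eef_rot: [-3.141, -0.002, 2.983]
force: [1.0, -0.2, -1.9]
grip_width: 0.0443
grip_force: 30.0
```

Request:
step_arm --plan '[[[-0.3,0,0,0,0,0],[-0.6,0,0,0,0,0],[-0.9,0,0,0,0,0],[-1.2,0,0,0,0,0],[-1.32,0,0,0,0,0],[-1.32,0,0,0,0,0],[-1.32,0,0,0,0,0]]]'

```text
time_s: 15.57
ee_pos: [0.4632, 0.1702, 0.1548]
eef_rot: [-3.141, -0.0, 2.981]
force: [0.1, -0.1, -2.3]
grip_width: 0.0437
grip_force: 30.0
```

```bash
python3 df.py; python3 - <<'E'
from h import *
o=ctrl.get_obs();print({k:np.round(o[k],4) for k in("ee_pos","eef_rot","force","joint_vel","grip_width")})
q=np.load("dock.npy");go(np.r_[q[:2],0]+rz(q[2])@[-.128,-.033,.155],half(q[2]))
# scanner pose check: expected grip/window/foot in views
O=np.r_[q[:2],0]+rz(q[2])@[-.132,-.033,.048]
pr=pose()
for c in("top","scene","wrist"):
  for _ in range(2):
    ctrl.camera(c)
    for n,X in dict(scanner=[0,0,0],window=[.041,0,.106]).items():
      u=proj(c,O+rz(q[2])@X,pr)[0];d=ctrl.place_of(n,c)
      d=sorted([(np.hypot(*(np.array(x["at"])-u)).round(1),(np.array(x["at"])-u).round(1).tolist(),round(x["confidence"],2)) for x in d])
      print(c,n,u.round(1),d[:1])
E
```

```text
[-0.1278 -0.0336  0.1548] F dock [ 0.2 -0.1 -2.3] 15.5667
{'ee_pos': array([0.4632, 0.1702, 0.1548]), 'eef_rot': array([-3.1415e+00, -4.0000e-04,  2.9809e+00]), 'force': array([ 0.1294, -0.1436, -2.3123]), 'joint_vel': array([ 0.009 , -0.0082,  0.0085, -0.0003,  0.0004,  0.0019]), 'grip_width': np.float64(0.0437)}
row [0.01, 0.02, -0.01, -0.0, -0.0, -0.01]
top scanner [129.  234.1] [(np.float64(1.6), [0.1, 1.5], 0.52)]
top window [118.9 219.9] [(np.float64(2.9), [-1.4, -2.6], 0.5)]
top scanner [129.  234.1] [(np.float64(4.2), [1.6, 3.9], 0.64)]
top window [118.9 219.9] [(np.float64(2.2), [-1.7, -1.5], 0.45)]
scene scanner [180.2 165. ] [(np.float64(2.5), [0.2, 2.5], 0.91)]
scene window [188.1 138. ] [(np.float64(2.1), [-1.9, 1.0], 0.9)]
scene scanner [180.2 165. ] [(np.float64(5.4), [-0.8, 5.3], 0.67)]
scene window [188.1 138. ] [(np.float64(5.1), [-3.9, -3.3], 0.68)]
wrist scanner [261.7 183.8] [(np.float64(3.7), [-2.7, -2.4], 0.62)]
wrist window [262.4 277. ] [(np.float64(7.1), [-7.1, -0.4], 0.68)]
wrist scanner [261.7 183.8] [(np.float64(2.9), [-2.8, 0.6], 0.65)]
wrist window [262.4 277. ] [(np.float64(4.0), [-4.0, -0.4], 0.77)]
```

Request:
step_arm --plan '[[[0,0,0,0,0,0],[0,0,0,0,0,0],[0,0,0,0,0,0],[0,0,0,0,0,0],[0,0,0,0,0,0],[0,0,0,0,0,0],[0,0,0,0,0,0],[0,0,0,0,0,0]]]'

```text
time_s: 17.13
ee_pos: [0.4631, 0.1705, 0.1549]
eef_rot: [3.142, -0.0, 2.982]
force: [-0.1, 1.2, -2.6]
grip_width: 0.044
grip_force: 30.0
```

```bash
python3 - <<'E'
from h import *
w0=cv2.cvtColor(np.load("w5.npy"),7);w=cv2.cvtColor(ctrl.camera("wrist"),7);pr=pose()
q=np.load("dock.npy");O=np.r_[q[:2],0]+rz(q[2])@[-.132,-.0335,.048]
for n,X in dict(reartop=[-.0145,0,.16],rearbot=[-.0335,0,.127],foot=[-.034,0,.01],footF=[.034,0,.01]).items():
  u=proj("wrist",O+rz(q[2])@X,pr)[0];print(n,u.round(1))
  x,y=u.astype(int);T=cv2.resize(w0[y-8:y+9,x-14:x+15],None,fx=4,fy=4,interpolation=2);S=cv2.resize(w[y-20:y+21,x-24:x+25],None,fx=4,fy=4,interpolation=2)
  m=cv2.matchTemplate(S,T,5);_,v,_,l=cv2.minMaxLoc(m);print("  shift px",(l[0]-40)/4,(l[1]-48)/4,"score",round(v,2))
E
```

```text
reartop [261.8 237.5]
  shift px 10.0 0.5 score 0.91
rearbot [261.5 181.1]
  shift px 1.75 -0.5 score 0.81
foot [261.  151.3]
  shift px -0.5 0.75 score 0.8
footF [261.  219.5]
  shift px -5.25 7.25 score 0.57
```

No slip or tilt: the foot has moved less than 1 px relative to the tool. Hold a while longer.

Request:
step_arm --plan '[[[0,0,0,0,0,0],[0,0,0,0,0,0],[0,0,0,0,0,0],[0,0,0,0,0,0],[0,0,0,0,0,0],[0,0,0,0,0,0],[0,0,0,0,0,0],[0,0,0,0,0,0]]]'

```text
time_s: 17.85
ee_pos: [0.4632, 0.1705, 0.155]
eef_rot: [3.142, 0.0, 2.982]
force: [-0.1, -0.3, -1.6]
grip_width: 0.044
grip_force: 30.0
```

Request:
step_arm --plan '[[[0,0,0,0,0,0],[0,0,0,0,0,0],[0,0,0,0,0,0],[0,0,0,0,0,0],[0,0,0,0,0,0],[0,0,0,0,0,0],[0,0,0,0,0,0],[0,0,0,0,0,0]]]'

```text
time_s: 18.52
ee_pos: [0.4631, 0.1704, 0.1549]
eef_rot: [-3.142, -0.0, 2.982]
force: [0.4, 0.1, -2.2]
grip_width: 0.0438
grip_force: 30.0
```

Request:
step_arm --plan '[[[0.3,0,0,0,0,0],[0.7,0,0,0,0,0],[1.2,0,-0.3,0,0,0],[1.5,-0.5,-0.9,0,0,0],[1.5,-1.2,-1.6,0,0,0],[1.2,-2.2,-1.7,0,0,-0.5],[0.9,-3.4,-1.7,0,0,-1],[0.6,-4.6,-1.7,0,0,-1.5]]]'

```text
time_s: 19.18
ee_pos: [0.4228, 0.0362, 0.2065]
eef_rot: [3.142, 0.001, -3.14]
force: [0.4, 0.5, -1.5]
grip_width: 0.0439
grip_force: 30.0
```

```bash
python3 - <<'E'
from h import *
o=ctrl.get_obs();print(o["ee_pos"],o["eef_rot"],o["time_s"])
go([.6225,-.2645,.2073],half(.358))
go([.6225,-.2645,.1165],half(.358))
E
```

```text
[0.42275514 0.03616184 0.20647159] [ 3.14152552e+00  1.32907191e-03 -3.14048357e+00] 19.1833
row [-6.65, -10.03, -0.02, -0.0, 0.01, -3.41]
row [-6.64, -10.03, 3.01, -0.0, 0.01, -3.41]
```

Request:
step_arm --plan '[[[-0.8,-1.1,0,0,0,-0.4],[-1.6,-2.3,0,0,0,-0.9],[-2.4,-3.5,0,0,0,-1.3],[-3.2,-4.7,0,0,0,-1.8],[-4,-5.9,0,0,0,-2.2],[-4.8,-7.1,0,0,0,-2.6],[-5.5,-8.2,0,0,0,-3],[-6.1,-9.2,0,0,0,-3.3]]]'

```text
time_s: 19.85
ee_pos: [0.606, -0.2409, 0.2057]
eef_rot: [3.141, -0.0, -2.797]
force: [-0.1, 0.7, -1.9]
grip_width: 0.0445
grip_force: 30.0
```

```bash
python3 - <<'E'
from h import *
go([.6225,-.2638,.2073],half(.358))
E
```

```text
row [-0.26, -0.9, -0.05, 0.0, -0.0, -0.13]
```

Request:
step_arm --plan '[[[-0.15,-0.5,0,0,0,-0.13],[-0.26,-0.9,0,0,0,-0.13],[-0.26,-0.9,0,0,0,-0.13],[-0.26,-0.9,0,0,0,-0.13],[-0.26,-0.9,0,0,0,-0.13]]]'

```text
time_s: 20.27
ee_pos: [0.6216, -0.2612, 0.206]
eef_rot: [3.141, -0.0, -2.785]
force: [0.4, 0.4, -2.0]
grip_width: 0.0441
grip_force: 30.0
```

```bash
python3 - <<'E'
from h import *
o=ctrl.get_obs();print(o["ee_pos"],o["eef_rot"])
go([.6225,-.2638,.1155],half(.358))
E
```

```text
[ 0.62162231 -0.26122017  0.20601264] [ 3.14123949e+00 -1.14645647e-04 -2.78489947e+00]
row [0.0, -0.09, 3.02, 0.0, -0.0, -0.01]
```

Request:
step_arm --plan '[[[0,-0.09,0.6,0,0,0],[0,-0.09,1.2,0,0,0],[0,-0.09,1.8,0,0,0],[0,-0.09,2.3,0,0,0],[0,-0.09,2.6,0,0,0],[0,-0.09,2.75,0,0,0],[0,-0.09,2.8,0,0,0],[0,-0.09,2.8,0,0,0]]]'

```text
time_s: 20.93
ee_pos: [0.6231, -0.2646, 0.1226]
eef_rot: [-3.141, 0.001, -2.785]
force: [-0.9, -1.1, -1.4]
grip_width: 0.0437
grip_force: 30.0
```

Request:
step_arm --plan '[[[0,0,0.05,0,0,0],[0,0,0.1,0,0,0],[0,0,0.15,0,0,0],[0,0,0.15,0,0,0]]]'

```text
time_s: 21.27
ee_pos: [0.6229, -0.2648, 0.1173]
eef_rot: [3.142, -0.0, -2.785]
force: [0.7, 0.2, -2.2]
grip_width: 0.0439
grip_force: 30.0
```

```bash
python3 - <<'E'
from h import *
o=ctrl.get_obs();print(o["ee_pos"],o["eef_rot"],o["force"])
E
```

```text
[ 0.62287193 -0.26481247  0.1173386 ] [ 3.14153490e+00 -8.01228040e-05 -2.78538464e+00] [ 0.74861424  0.17517443 -2.2110455 ]
```

Request:
step_arm --plan '[[[0,0,0.03,0,0,0],[0,0,0.06,0,0,0],[0,0,0.06,0,0,0],[0,0,0.06,0,0,0]]]'

```text
time_s: 21.6
ee_pos: [0.6229, -0.2648, 0.1156]
eef_rot: [3.141, -0.0, -2.785]
force: [1.0, 0.1, -3.0]
grip_width: 0.044
grip_force: 30.0
```

Request:
step_arm --plan '[[[0,0,0.02,0,0,0],[0,0,0.03,0,0,0],[0,0,0.03,0,0,0]]]'

```text
time_s: 21.85
ee_pos: [0.6229, -0.2649, 0.1148]
eef_rot: [-3.141, 0.0, -2.785]
force: [0.1, 0.5, -2.3]
grip_width: 0.0438
grip_force: 30.0
```

Request:
step_arm --plan '[[[0,0,0.02,0,0,0],[0,0,0.02,0,0,0],[0,0,0.02,0,0,0]]]'

```text
time_s: 22.1
ee_pos: [0.623, -0.2648, 0.1148]
eef_rot: [-3.141, 0.0, -2.785]
force: [-1.4, 1.7, 5.3]
grip_width: 0.0435
grip_force: 30.0
```

Seated (the force turned to +5 N). Let go slowly, then rise.

Request:
step_arm --plan '[[[0,0,-0.01,0,0,0],[0,0,-0.01,0,0,0],[0,0,-0.01,0,0,0]]]' --squeeze 5

```text
time_s: 22.35
ee_pos: [0.623, -0.2649, 0.1147]
eef_rot: [-3.141, 0.0, -2.785]
force: [-1.5, 1.3, 4.9]
grip_width: 0.044
grip_force: 5.0
```

Request:
step_arm --plan '[[[0,0,0,0,0,0],[0,0,0,0,0,0],[0,0,0,0,0,0],[0,0,0,0,0,0],[0,0,0,0,0,0],[0,0,0,0,0,0],[0,0,0,0,0,0]]]' --grip 1

```text
time_s: 22.93
ee_pos: [0.6229, -0.2648, 0.1144]
eef_rot: [3.142, -0.0, -2.785]
force: [-0.3, 0.2, -0.9]
grip_width: 0.0874
grip_force: 0.0
```

Request:
step_arm --plan '[[[0,0,-0.5,0,0,0],[0,0,-1.2,0,0,0],[0,0,-2.2,0,0,0],[0,0,-3.4,0,0,0],[0,0,-4.7,0,0,0],[0,0,-4.7,0,0,0],[0,0,-4.7,0,0,0],[0,0,-4.7,0,0,0]]]'

```text
time_s: 23.6
ee_pos: [0.6227, -0.2647, 0.2546]
eef_rot: [3.141, -0.001, -2.785]
force: [-0.5, -0.9, -0.4]
grip_width: 0.0937
grip_force: 0.0
```

```bash
python3 - <<'E'
from h import *
pr=pose();w=ctrl.camera("wrist");print(pr[0],ctrl.get_obs()["force"])
for qn in ["scanner_grip","window","pad","scanner"]: print(qn,[(np.round(d["at"],1).tolist(),round(d["confidence"],2)) for d in ctrl.place_of(qn,"wrist")][:3])
# pad & head extents compared with the pre-grasp picture
d=np.load("w4.npz")
for im,n in((d["w"],"before"),(w,"after")):
  g=cv2.cvtColor(im,7).astype(int)
  for v in(143,146,150,154,160,180,200): print(n,v,g[v,212:308:2].tolist())
for c in("top","scene"):
  ctrl.camera(c)
  print(c,[(q,[np.round(x["at"],1).tolist() for x in ctrl.place_of(q,c)[:3]]) for q in("scanner","pad","cover_tab","marker_green","vial_2","micro_tube_0")])
E
```

```text
[ 0.62274122 -0.26470894  0.25458813] [-0.56243004 -0.25736198  0.00219249]
scanner_grip [([199.9, 28.3], 0.77), ([258.4, 185.5], 0.66)]
window [([177.2, 46.5], 0.9), ([257.9, 210.6], 0.65), ([6.1, 7.8], 0.62)]
pad [([261.6, 183.9], 0.42)]
scanner [([220.3, 49.6], 0.59), ([262.0, 162.1], 0.55)]
before 143 [181, 181, 185, 183, 183, 174, 127, 111, 113, 111, 111, 113, 111, 112, 111, 108, 94, 86, 96, 95, 98, 101, 100, 102, 104, 100, 99, 95, 93, 87, 93, 87, 77, 93, 101, 97, 97, 101, 99, 97, 100, 111, 157, 161, 164, 162, 162, 178]
before 146 [182, 182, 184, 181, 181, 138, 114, 110, 113, 108, 110, 112, 112, 108, 110, 88, 94, 101, 96, 100, 100, 100, 98, 103, 100, 99, 98, 92, 87, 93, 88, 90, 86, 79, 88, 98, 91, 97, 98, 95, 97, 94, 121, 159, 159, 159, 169, 178]
before 150 [184, 181, 183, 186, 173, 117, 110, 107, 111, 111, 114, 110, 111, 108, 87, 92, 107, 108, 112, 114, 116, 119, 119, 119, 120, 122, 114, 113, 112, 115, 114, 109, 109, 98, 81, 89, 95, 97, 102, 101, 99, 94, 97, 146, 161, 160, 176, 178]
before 154 [187, 181, 182, 183, 145, 107, 110, 108, 111, 109, 114, 108, 109, 91, 95, 118, 140, 1
[... 2341 characters left out ...]
81, 182, 183, 183, 175, 181, 184, 179, 180, 181, 177, 177, 183, 169, 145, 165, 176, 179, 179, 177, 180, 175, 177, 177, 177, 176, 174, 176, 173, 177, 176, 179, 175, 158, 132, 136, 182, 184, 181, 187, 182, 182, 179, 183, 179, 181, 182, 187]
top [('scanner', [[293.1, 220.9], [393.7, 229.4], [259.1, 186.8]]), ('pad', [[258.5, 183.9]]), ('cover_tab', [[103.2, 202.3]]), ('marker_green', [[190.9, 188.6]]), ('vial_2', [[261.0, 186.2]]), ('micro_tube_0', [[266.5, 241.2]])]
scene [('scanner', [[305.3, 319.8], [252.3, 241.9], [270.9, 216.2]]), ('pad', [[268.6, 215.2]]), ('cover_tab', [[194.0, 139.3]]), ('marker_green', [[236.7, 184.3]]), ('vial_2', [[192.8, 197.7]]), ('micro_tube_0', [[223.3, 228.9]])]
```

The scanner stands upright with foot and pad both centred at column 261. The cover is still open, and the vial, marker and tube are where they were. Handing in.

```bash
python3 -c "
from station import ctrl
print(ctrl.hand_in())"
```

```text
the job is handed in; nothing more can be done
None
```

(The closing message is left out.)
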